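Purge a suction manifold with its push-pull valve

ROBOT

A 7-joint arm with a two-finger parallel gripper is mounted at the origin on a cart in front of the work surface, level with it; the furniture and walls round the work are solid. World frame = base frame: x ahead of the robot, y to its left, z up, the work surface at z = 0. Lengths are in m, angles in rad, forces in N, time in s.
With the tool pointing down it reaches from about 0.4 to 0.85 m from the base axis. Payload 4.5 kg.
Tool frame: the origin (TCP) lies at the very end of the fingers, on their centre line; the grasp point (between the pads) lies 19 mm behind it (r.pinch_z is the distance from the TCP to the grasp point, in m); x points along the fingers, y is the direction in which the jaws open and shut, and the axes are right-handed (so a half turn about x gives the same grasp; the last joint's range is limited). The gripper opens to 88 mm and grips with 3 to 60 N. Pads are 18 mm wide; open, the fingers measure 123 mm over their backs; the gripper's body (75 mm by 187 mm) begins 45 mm behind the grasp point.
Start: joints at [1.269, 0.689, -0.195, 1.565, 0.157, 0.902, -0.215], TCP at [0.206, -0.59, 0.239] pointing down, gripper open.
Joint ranges: [-3.01, 3.01], [-0.46, 2.08], [-1.47, 1.51], [0.13, 2.56], [-1, 4.14], [0.04, 2.09], [-2.66, 2.66]. Speed limits (rad/s): [2.57, 2.57, 3.14, 3.14, 3.14, 3.14, 3.14].

INTERFACE

Orientations are given as a unit quaternion [x, y, z, w].
In Python, from plant import telemetry, cams, job, r gives the robot as it stands.
- The arm moves only by the tool send_rows, never from a script. Its argument "commands" is one flat list of numbers, 7 for each row, row after row: the shift along the world's x, y, z as a fraction of full scale, then the turn, a rotation vector about the world's x, y, z as a fraction of full scale, then the closure, from 0 (fully open) to 1 (shut). In form: [dx, dy, dz, wx, wy, wz, claw, dx, dy, dz, wx, wy, wz, claw, ...]. A call has 1 to 12 rows; each row shifts and turns the pose as measured when the row begins; what a row does not reach is not made up. Full scale, the value 1, is 250 mm for a shift and 90 degrees for a turn. A row lasts 1/10 s, in which the tool goes at most 50 mm and 8.59 degrees, less where a joint would pass 70% of its speed; a pose out of reach is approached as far as the arm can. A call with a number of a shift or a turn outside -1 to 1 is refused whole. A call with a gripper value outside its range is refused whole. The fingers move at their own pace and stop on an object; "newtons" is the grip in N (left out, the last holds). Time passes only in rows, so rows that do not move let the fingers close. It gives the time, the measured TCP pose, the force and the opening at its end, in the units of the state.
- telemetry.get_state(): the state, without advancing time (a new reading comes with each control period).
- cams.snapshot(name): name is "scene" or "top" or "wrist"; returns a dict with "image" (400x640x3 uint8, blue, green, red), "intrinsics" (3x3 intrinsics, pixels), "k1" (the pictures are not rectified: a ray, as slopes to the right and down, at radius r is drawn at 1 + k1 r^2 times it, then the intrinsics apply), "world_to_cam" (4x4, takes a point from world to camera coordinates). Camera axes: x right, y down, z forward; pixel columns grow to the right and rows downward; lengths in m; the calibration is good to about 2 mm. A picture is of the moment at which its call begins. There is no depth.
- job.finish_job(): hands the job in, once; it reports no verdict.
The state is a dict: "clock": time; "q": joint angles; "qd": joint speeds; "joint_torque": joint torques, N m; "tool_pos": TCP position; "eef_rot": TCP orientation; "contact_force": force on the tool from outside, world axes, zero at the start; "moment": the same for the moment, N m; "opening": opening from 0.0 (shut) to 1.0 (fully open).
Only numpy, scipy, OpenCV 4.12 (cv2) and the standard library are available. Lean on these libraries where they do the work, as an engineer would, in place of code of your own. Each camera call takes 0.05 s, during which the arm holds its last target.

TASK

Purge the suction manifold on the worktop: pull the valve knob with the round, flat-topped cylindrical head straight up to its on detent, leave it out for about two seconds, then push it fully home again and let go. Leave the other two valves as they are: the bar-handled one stays out, the ball-headed one stays in.

Things in the scene. Friction and masses are not known exactly. Their poses are not given: they have to be found in the camera images.
- round_knob (a point): top centre of the knob to work: upright black cylinder, 32 mm diameter, 22 mm tall, two thin grey rings, on a 12 mm steel stem, on any one of the manifold's three blocks. Moves with the knob: 98 mm above the worktop when in, 114 mm when out. Head's underside 18 mm above its block when in. z up (direction of pull), y along the row of knobs, x across the row, away from the robot; x sides clear
- round_valve (a joint): how far the round-headed knob is pulled up, m: 0 = fully in (off), where it starts; 0.016 = fully out (on detent); hard stops at both ends. A spring detent of about 6 N holds it at either end; past the middle (0.008) it is drawn on to the other end by itself. Nothing turns
- bar_valve (a joint): pull-out of the neighbouring bar-handled knob, m; same travel and detent; starts out at 0.016, must stay out. Black bar 56 x 13 x 16 mm, long side across the row, top 114 mm above the worktop when out. Manifold: fixed aluminium base 104 x 292 x 12 mm with a row of three white blocks 78 x 78 x 46 mm, block tops 58 mm above the worktop, an upright knob in the middle of each
- ball_valve (a joint): pull-out of the neighbouring ball-headed knob, m; same travel and detent; starts in at 0, must stay in. Black ball 25 mm in diameter, its top 99.5 mm above the worktop when in. The knobs of the row stand 90 mm apart, in any order

How it is judged:
On the way:
1. the round-headed knob is pulled out to its on detent (at least 13 mm) and left out for at least one second (value of joint round_valve above 0.013 m), for 1 s.
At the end, for the whole second after the job is handed in: the round-headed knob is back in within 3 mm of its inner stop, the bar-handled knob is still out (at least 12 mm) and the ball-headed knob still in (within 4 mm) (value of joint round_valve below 0.003 m and value of joint bar_valve above 0.012 m and value of joint ball_valve below 0.004 m); the robot touches nothing.
It fails at once if the bar-handled valve is pushed in past its tipping point (value of joint bar_valve below 0.008 m).
It fails at once if the ball-headed valve is pulled out past its tipping point (value of joint ball_valve above 0.008 m).
It also fails if it takes over 40 s, if anything falls off the work surface, if the arm or the gripper's body presses on something with over 40 N, if the wrist force passes 120 N, or if a joint passes its speed limit or range.

## Working session

There is one attempt and no reset: what is moved stays moved. The work goes in short steps, Python scripts to look and compute and a tool call to move; the robot and the scene stay as the last step left them, time stands still between calls to the robot, and variables do not carry over. Pictures are saved under pics/ and viewed, and the job is handed in when it is done.

Besides the shell and the picture viewer there is one more tool, called after ">>>" by a JSON object that holds its "name" and its "arguments". send_rows: Moves the arm, as the interface text tells. Its arguments: {"type":"object","properties":{"commands":{"type":"array"},"newtons":{"type":"number"}},"required":["commands"]}

```bash
mkdir -p pics; python3 - <<'E'
from plant import telemetry,cams,r
import cv2
s=telemetry.get_state()
print({k:s[k] for k in ('clock','tool_pos','eef_rot','contact_force','opening')},r.pinch_z)
for n in ('scene','top','wrist'):
    d=cams.snapshot(n); cv2.imwrite(f'pics/{n}0.png',d['image']); print(n,d['intrinsics'],d['k1'],d['world_to_cam'])
E
```

```text
{'clock': 0.0, 'tool_pos': array([ 0.20570809, -0.58950701,  0.23790597]), 'eef_rot': array([-0.69700978, -0.11883053,  0.69730734, -0.11755489]), 'contact_force': array([0.07915604, 0.35516994, 0.23134246]), 'opening': 1.0002351447605964} 0.0187
scene [[437.15779913   0.         320.00441207]
 [  0.         437.15779913 196.25053438]
 [  0.           0.           1.        ]] 0.03466745407661529 [[-0.65926923 -0.75154596 -0.02329722  0.23280566]
 [-0.39517555  0.372682   -0.83960968  0.37544695]
 [ 0.63968772 -0.54432233 -0.54269035  0.50768728]
 [ 0.          0.          0.          1.        ]]
top [[506.74852696   0.         322.72370809]
 [  0.         506.74852696 196.53694122]
 [  0.           0.           1.        ]] -0.1180528109029569 [[ 0.14804178 -0.98896246 -0.00607321 -0.21731165]
 [-0.96004881 -0.14223367 -0.24098936  0.52895724]
 [ 0.23746561  0.04150707 -0.97050876  0.85647312]
 [ 0.          0.          0.          1.        ]]
wrist [[335.71368307   0.         318.63249851]
 [  0.         335.71368307 201.79423654]
 [  0.           0.           1.        ]] 0.01050857047106083 [[ 0.33025567 -0.94388854 -0.00236973 -0.62349177]
 [-0.89777254 -0.31489341  0.30797177 -0.04306831]
 [-0.29143723 -0.09958194 -0.95139255  0.39266525]
 [ 0.          0.          0.          1.        ]]
```

View pics/scene0.png

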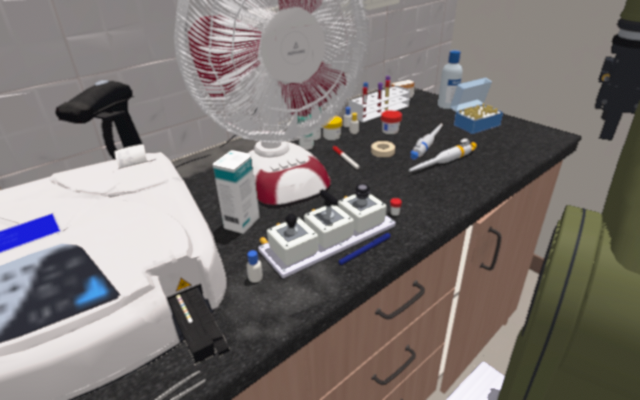

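View pics/top0.png

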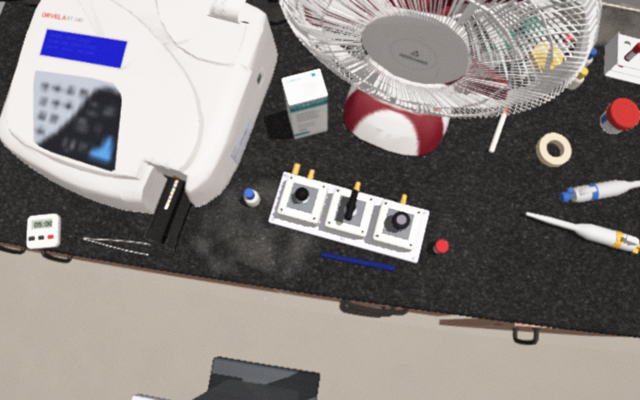

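View pics/wrist0.png

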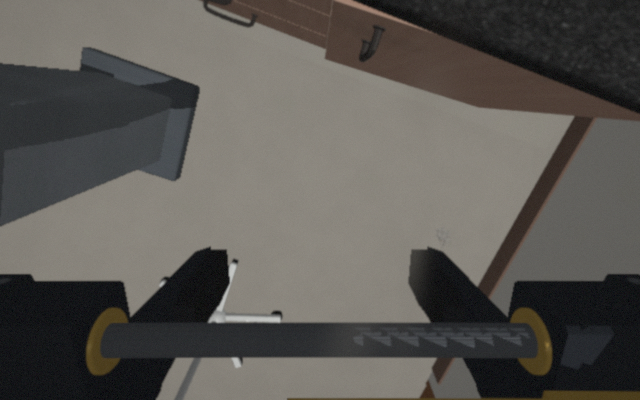

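The scene picture shows the row at (290,235), (330,210), (363,203), with the bar knob in the middle. The top picture shows knobs at (302,194), (350,203), (400,220). I'll enlarge both to tell ball from cylinder.

```bash
python3 - <<'E'
import cv2,numpy as np
a=cv2.imread('pics/top0.png')[150:270,260:440]; b=cv2.imread('pics/scene0.png')[170:280,245:405]
cv2.imwrite('pics/topz.png',cv2.resize(a,None,fx=4.4,fy=4.4,interpolation=cv2.INTER_CUBIC))
cv2.imwrite('pics/scenez.png',cv2.resize(b,None,fx=5,fy=5,interpolation=cv2.INTER_CUBIC))
E
```

```text
(no output)
```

View pics/topz.png

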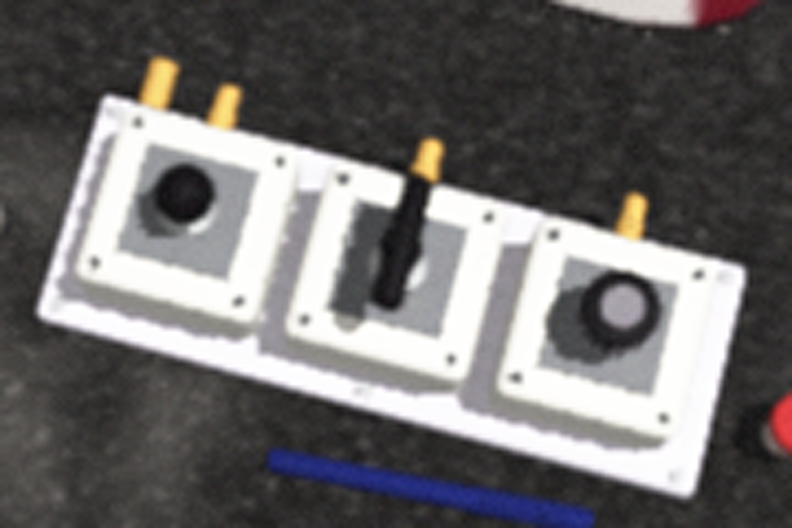

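View pics/scenez.png

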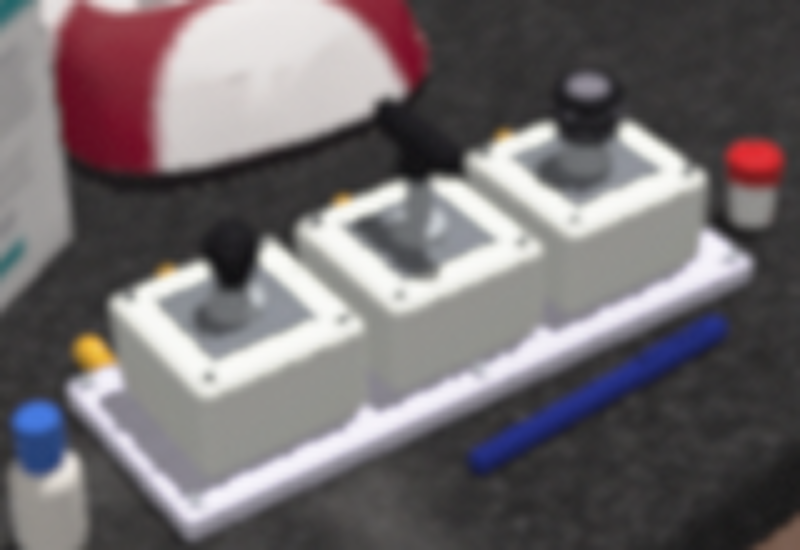

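The round knob is the right one in the top view: its grey top disc is at about (401.4,219.6) there and (362.2,186.7) in the scene view. Next I'll triangulate it and get the row direction.

```bash
cat > h.py <<'E'
import numpy as np,cv2
def ray(d,u,v):
    K=np.array(d['intrinsics']);x,y=(u-K[0,2])/K[0,0],(v-K[1,2])/K[1,1]
    p=np.array([x,y])
    q=p.copy()
    for _ in range(20): q=p/(1+d['k1']*(q@q))
    T=np.array(d['world_to_cam']);R=T[:3,:3];c=-R.T@T[:3,3]
    w=R.T@np.array([q[0],q[1],1]);return c,w/np.linalg.norm(w)
def tri(*rs):
    A=sum(np.eye(3)-np.outer(w,w) for c,w in rs);b=sum((np.eye(3)-np.outer(w,w))@c for c,w in rs)
    p=np.linalg.solve(A,b);return p,[np.linalg.norm((np.eye(3)-np.outer(w,w))@(p-c)) for c,w in rs]
def plane(r,z): c,w=r;return c+w*(z-c[2])/w[2]
def proj(d,p):
    T=np.array(d['world_to_cam']);K=np.array(d['intrinsics']);a=T[:3,:3]@p+T[:3,3];q=a[:2]/a[2];q=q*(1+d['k1']*(q@q));return K[:2,:2]@q+K[:2,2]
E
python3 - <<'E'
from plant import cams,telemetry
from h import *
t=cams.snapshot('top');s=cams.snapshot('scene')
T=lambda U,V:ray(t,(U+.5)/4.4-.5+260,(V+.5)/4.4-.5+150)
S=lambda U,V:ray(s,(U+.5)/5-.5+245,(V+.5)/5-.5+170)
print('knob',tri(T(624,308),S(588,86)), plane(T(624,308),.098),plane(S(588,86),.098))
for n,c in dict(ball=[(185,193)],b1=[(120,108),(297,155),(250,325),(78,278)],b3=[(543,220),(715,266),(672,442),(498,396)]).items():
    P=np.array([plane(T(*q),.058) for q in c]);print(n,P.round(4).tolist(),P.mean(0).round(4))
P=np.array([plane(T(*q),.012) for q in [(105,97),(745,266),(692,496),(40,317)]]);print(P.round(4),P.mean(0))
a=P[0]-P[1]+P[3]-P[2];print('row dir',a/np.linalg.norm(a),np.degrees(np.arctan2(a[1],a[0])))
from scipy.spatial.transform import Rotation as R
st=telemetry.get_state();print(R.from_quat(st['eef_rot']).as_matrix().round(3))
E
```

```text
knob (array([ 0.52686724, -0.27830369,  0.09967597]), [np.float64(0.001397450163198642), np.float64(0.0013974501631987821)]) [ 0.52614051 -0.27938327  0.098     ] [ 0.52993688 -0.27955109  0.098     ]
ball [[0.5567, -0.0977, 0.058]] [ 0.5567 -0.0977  0.058 ]
b1 [[0.5892, -0.0648, 0.058], [0.5798, -0.1415, 0.058], [0.5054, -0.1329, 0.058], [0.5145, -0.0597, 0.058]] [ 0.5472 -0.0997  0.058 ]
b3 [[0.5671, -0.2466, 0.058], [0.5581, -0.3198, 0.058], [0.4826, -0.31, 0.058], [0.4911, -0.2374, 0.058]] [ 0.5247 -0.2784  0.058 ]
[[ 0.6061 -0.0517  0.012 ]
 [ 0.5713 -0.3402  0.012 ]
 [ 0.4683 -0.3279  0.012 ]
 [ 0.5041 -0.0404  0.012 ]] [ 0.53746763 -0.19004673  0.012     ]
row dir [0.12176208 0.99255932 0.        ] 83.00619198428863
[[-0.     0.33  -0.944]
 [ 0.001 -0.944 -0.33 ]
 [-1.    -0.001  0.   ]]
```

Knob top comes out at about (0.526, -0.279, 0.099), which matches 98 mm and the block centre. The bar knob is 90 mm along the row. I'll grip across the row, so next I check clearance to the fan and the camera's offset.

```bash
python3 - <<'E'
from plant import cams,telemetry
from h import *
t=cams.snapshot('top');s=cams.snapshot('scene');w=cams.snapshot('wrist')
print('hub',tri(ray(t,415,47),ray(s,296,47)))
for d in (t,s,w):
    T=np.array(d['world_to_cam']);print('cam',-T[:3,:3].T@T[:3,3])
for z in (.2,.3,.4,.5,.6): print(z,plane(ray(t,430,117),z),plane(ray(t,390,105),z),plane(ray(s,268,140),z))
E
```

```text
hub (array([ 0.69351881, -0.24169898,  0.37157366]), [np.float64(0.003353343814301133), np.float64(0.0033533438143011594)])
cam [ 0.33661306 -0.17522722  0.95736795]
cam [-0.02291226  0.31138736  0.59616961]
cam [ 0.2818052  -0.56319725  0.38591903]
0.2 [ 0.67813631 -0.29455153  0.2       ] [ 0.68912057 -0.22808533  0.2       ] [ 0.6821448  -0.14981559  0.2       ]
0.3 [ 0.63304287 -0.2787964   0.3       ] [ 0.64257681 -0.22110615  0.3       ] [ 0.50417632 -0.03340006  0.3       ]
0.4 [ 0.58794943 -0.26304127  0.4       ] [ 0.59603305 -0.21412696  0.4       ] [0.32620783 0.08301547 0.4       ]
0.5 [ 0.542856   -0.24728614  0.5       ] [ 0.5494893  -0.20714778  0.5       ] [0.14823934 0.199431   0.5       ]
0.6 [ 0.49776256 -0.23153101  0.6       ] [ 0.50294554 -0.20016859  0.6       ] [-0.02972914  0.31584653  0.6       ]
```

>>> {"name": "send_rows", "arguments": {"commands": [0.14,0.14,0,0,0,0.088,0,0.14,0.14,0,0,0,0.088,0,0.14,0.14,0,0,0,0.088,0,0.14,0.14,0,0,0,0.088,0,0.14,0.14,0,0,0,0.088,0,0.14,0.14,0,0,0,0.088,0,0.14,0.14,0,0,0,0.088,0,0.14,0.14,0,0,0,0.088,0], "newtons": 40}}

```text
clock: 1.2
tool_pos: [0.482, -0.3112, 0.2395]
eef_rot: [-0.525, -0.469, 0.527, -0.477]
contact_force: [1.1, -0.4, -0.3]
opening: 1.0
```

```bash
cat > look.py <<'E'
import sys
from plant import cams,telemetry
from h import *
from scipy.spatial.transform import Rotation as R
n=sys.argv[1]
s=telemetry.get_state();M=R.from_quat(s['eef_rot']).as_matrix()
print(s['clock'],s['tool_pos'].round(4),s['contact_force'].round(1),s['opening'],s['q'].round(2));print(M.round(3),np.degrees(np.arctan2(M[1,1],M[0,1])))
for c in sys.argv[2:]:
    d=cams.snapshot(c);cv2.imwrite(f'pics/{c}{n}.png',d['image']);print(c,proj(d,np.array([.526,-.279,.098])))
    np.savez(f'{c}{n}.npz',**{k:v for k,v in d.items() if k!='image'})
E
python3 look.py 1 wrist scene
```

```text
1.2 [ 0.482  -0.3112  0.2395] [ 1.1 -0.4 -0.3] 1.0001780887856593 [ 0.77  0.65 -0.48  1.72  0.39  0.86  0.01]
[[ 0.005  0.994 -0.105]
 [-0.01  -0.105 -0.994]
 [-1.     0.006  0.01 ]] -6.0478234290200845
wrist [364.48105246 145.47675403]
scene [363.33850131 187.58846473]
```

View pics/wrist1.png

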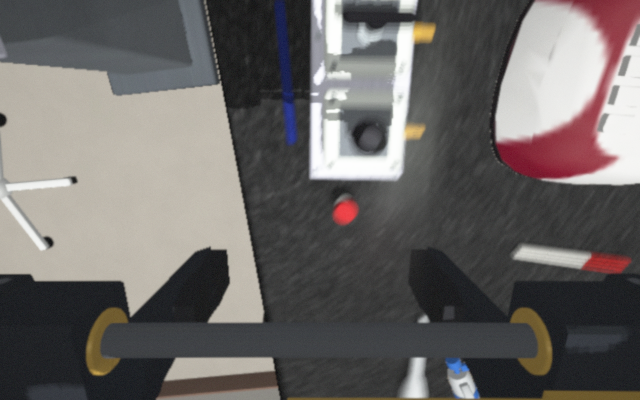

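View pics/scene1.png

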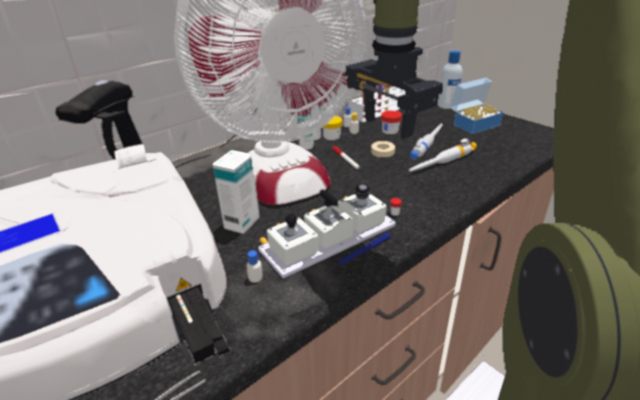

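The wrist view is motion-blurred, with the knob near (370,135). I'll settle a bit lower and re-measure.

>>> {"name": "send_rows", "arguments": {"commands": [0.06,0.05,-0.08,0,0,0,0,0.06,0.04,-0.08,0,0,0,0,0,0,0,0,0,0,0,0,0,0,0,0,0,0]}}

```text
clock: 1.7
tool_pos: [0.5184, -0.2823, 0.1999]
eef_rot: [0.525, 0.471, -0.522, 0.48]
contact_force: [-0.1, -0.6, 0.3]
opening: 0.996
```

```bash
python3 look.py 2 wrist; python3 look.py 3 top; python3 -c "
import cv2
a=cv2.imread('pics/wrist2.png')[60:240,240:480];cv2.imwrite('pics/wrist2z.png',cv2.resize(a,None,fx=3.3,fy=3.3,interpolation=2))"
```

```text
1.7 [ 0.5184 -0.2823  0.1999] [-0.1 -0.6  0.3] 0.9963285704371483 [ 0.68  0.71 -0.45  1.72  0.42  0.79 -0.07]
[[ 0.012  0.995 -0.097]
 [-0.007 -0.097 -0.995]
 [-1.     0.012  0.006]] -5.566473119345795
wrist [326.01592489 196.19046362]
1.75 [ 0.5182 -0.2823  0.2   ] [-1.1 -0.5  0.6] 1.0012385415776588 [ 0.68  0.71 -0.45  1.72  0.42  0.79 -0.07]
[[ 0.012  0.995 -0.097]
 [-0.007 -0.097 -0.995]
 [-1.     0.013  0.005]] -5.586095571781345
top [401.20369695 219.66088568]
```

View pics/wrist2z.png

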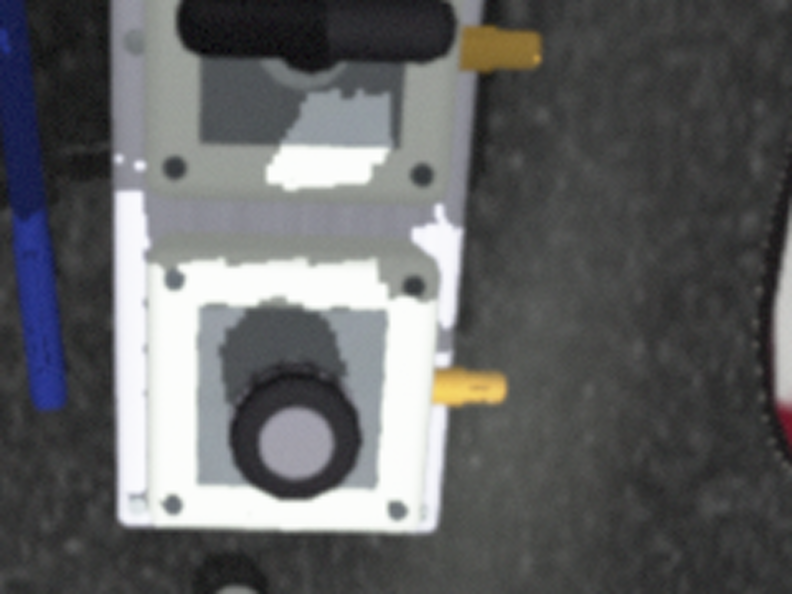

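View pics/top3.png

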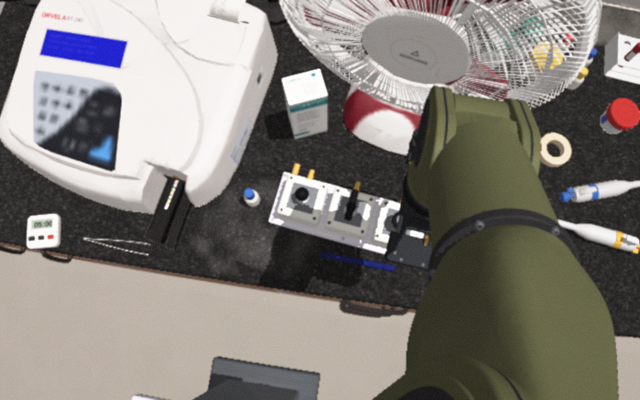

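In the wrist view the knob's top disc is at about (329.3,193.5), against a predicted (326,196), so about 2 mm off. I'll refine with all three views and check the fan clearance in the scene camera.

```bash
python3 look.py 4 scene; python3 - <<'E'
from h import *
w,t,s=np.load('wrist2.npz'),np.load('top3.npz'),np.load('scene4.npz')
a=(ray(w,329.3,193.5),ray(t,401.4,219.6),ray(s,362.2,186.7))
print(tri(*a),tri(a[0],a[1]),tri(a[0],a[2]),plane(a[0],.098))
cv2.imwrite('pics/scene4z.png',cv2.resize(cv2.imread('pics/scene4.png')[0:250,160:480],None,fx=2.4,fy=2.4,interpolation=2))
E
```

```text
1.8 [ 0.5182 -0.2827  0.2003] [0.4 0.2 0.1] 0.9996860057347116 [ 0.68  0.71 -0.45  1.72  0.42  0.79 -0.07]
[[ 0.012  0.995 -0.098]
 [-0.007 -0.098 -0.995]
 [-1.     0.013  0.006]] -5.6239783357300785
scene [363.33850131 187.58846473]
(array([ 0.5276542 , -0.277942  ,  0.09918036]), [np.float64(0.001575945265915468), np.float64(0.002139535517306981), np.float64(0.0008631586234011114)]) (array([ 0.52891394, -0.28085049,  0.08558742]), [np.float64(2.815760565006944e-05), np.float64(2.815760565025359e-05)]) (array([ 0.52833558, -0.27699233,  0.09989559]), [np.float64(0.0005918071309163118), np.float64(0.0005918071309164045)]) [ 0.52872688 -0.27708185  0.098     ]
```

View pics/scene4z.png

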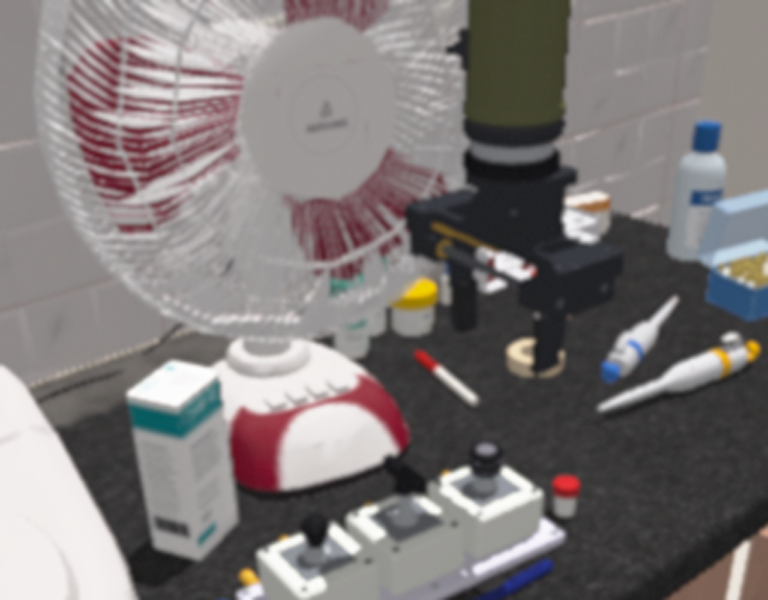

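Refined knob top is (0.5275, -0.278, 0.099), and the gripper is clear of the fan. Centring and descending to TCP z of about 0.068.

>>> {"name": "send_rows", "arguments": {"commands": [0.02,0.01,-0.1,0,0,0,0,0.015,0.008,-0.12,0,0,0,0,0,0,-0.12,0,0,0,0,0,0,-0.1,0,0,0,0,0,0,0,0,0,0,0,0,0,0,0,0,0,0]}}

```text
clock: 2.45
tool_pos: [0.5267, -0.2868, 0.0941]
eef_rot: [0.529, 0.462, -0.525, 0.481]
contact_force: [0.6, -0.2, 0.8]
opening: 0.999
```

```bash
python3 look.py 5 wrist scene;python3 - <<'E'
import cv2
cv2.imwrite('pics/scene5z.png',cv2.resize(cv2.imread('pics/scene5.png')[0:250,200:520],None,fx=2.4,fy=2.4,interpolation=2))
E
```

```text
2.45 [ 0.5267 -0.2868  0.0941] [ 0.6 -0.2  0.8] 0.999207291282841 [ 0.62  0.86 -0.35  1.78  0.52  0.57 -0.17]
[[ 0.022  0.994 -0.11 ]
 [-0.016 -0.109 -0.994]
 [-1.     0.024  0.014]] -6.2795661676680785
wrist [315.06453037 255.55235385]
scene [363.33850131 187.58846473]
```

View pics/scene5z.png

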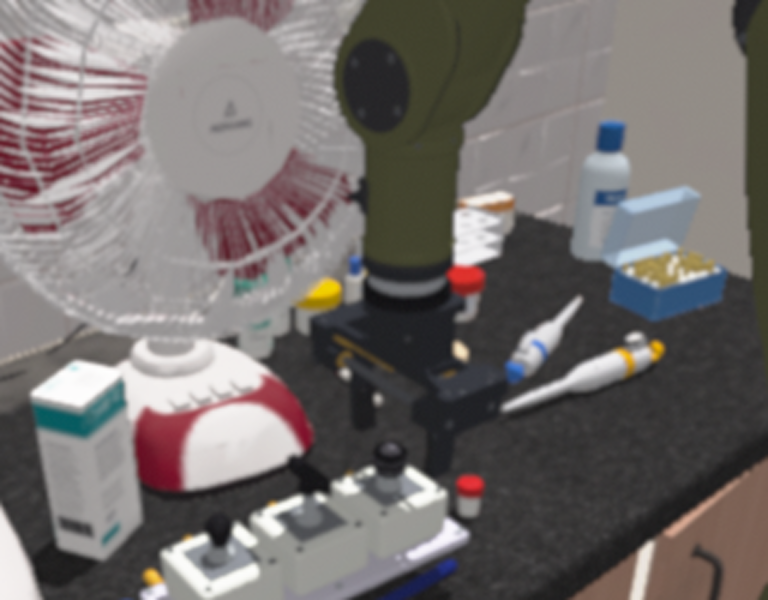

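View pics/wrist5.png

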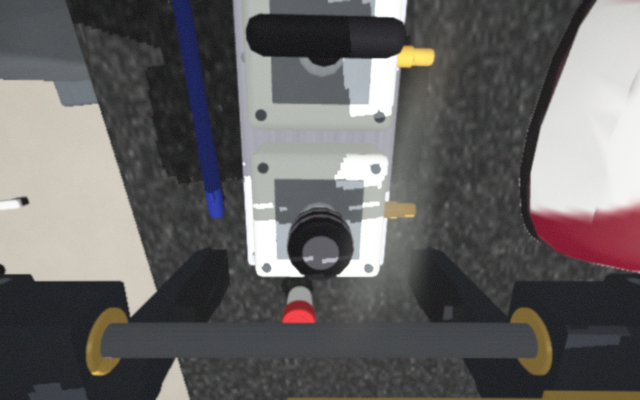

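The knob sits between the finger lines in the wrist view (disc at (320,252), fingers at 228 and 412). TCP y is 9 mm short and the tool has a slight tilt, so I'll correct both and go down the rest.

>>> {"name": "send_rows", "arguments": {"commands": [0.004,0.03,0,0.01,0.014,0,0,0.002,0.008,-0.05,0,0,0,0,0,0.002,-0.05,0,0,0,0,0,0,0,0,0,0,0]}}

```text
clock: 2.95
tool_pos: [0.5305, -0.2785, 0.0724]
eef_rot: [0.528, 0.468, -0.526, 0.474]
contact_force: [-0.3, 0.9, -0.3]
opening: 0.999
```

```bash
python3 look.py 6 wrist
```

```text
2.95 [ 0.5305 -0.2785  0.0724] [-0.3  0.9 -0.3] 0.998972926071504 [ 0.6   0.9  -0.34  1.77  0.53  0.56 -0.19]
[[ 0.008  0.994 -0.111]
 [-0.004 -0.111 -0.994]
 [-1.     0.008  0.003]] -6.387990539333741
wrist [308.11034209 297.74924053]
```

View pics/wrist6.png

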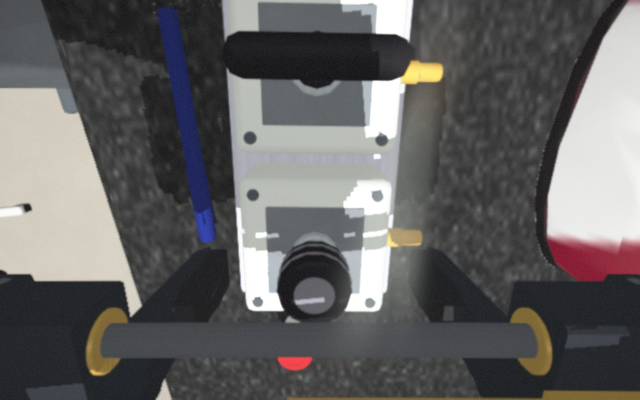

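Disc at (315,291) puts the knob at about (0.5285,-0.2765). A small correction, then close.

>>> {"name": "send_rows", "arguments": {"commands": [-0.009,0.009,-0.022,0,0,0,0,0,0,0,0,0,0,0,0,0,0,0,0,0,1,0,0,0,0,0,0,1,0,0,0,0,0,0,1,0,0,0,0,0,0,1,0,0,0,0,0,0,1,0,0,0,0,0,0,1], "newtons": 40}}

```text
clock: 3.8
tool_pos: [0.5284, -0.2769, 0.0676]
eef_rot: [0.528, 0.468, -0.526, 0.475]
contact_force: [-0.3, 0.7, 0.6]
opening: 0.479
```

```bash
python3 look.py 7 wrist
```

```text
3.8 [ 0.5284 -0.2769  0.0676] [-0.3  0.7  0.6] 0.4794106049414065 [ 0.59  0.9  -0.33  1.78  0.53  0.54 -0.2 ]
[[ 0.01   0.994 -0.112]
 [-0.006 -0.112 -0.994]
 [-1.     0.01   0.004]] -6.4156530647215675
wrist [313.649105   307.62351218]
```

View pics/wrist7.png

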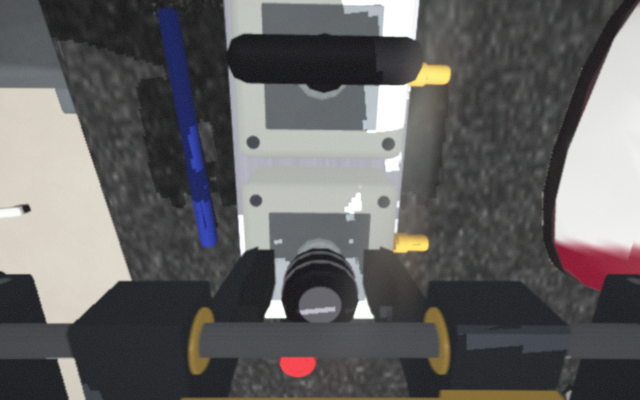

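The fingers are still closing, at about 42 mm. I'll finish closing.

>>> {"name": "send_rows", "arguments": {"commands": [0,0,0,0,0,0,1,0,0,0,0,0,0,1,0,0,0,0,0,0,1,0,0,0,0,0,0,1,0,0,0,0,0,0,1], "newtons": 40}}

```text
clock: 4.35
tool_pos: [0.5287, -0.2769, 0.0676]
eef_rot: [0.529, 0.467, -0.526, 0.475]
contact_force: [0.5, 0.2, -0.4]
opening: 0.348
```

Opening is about 31 mm, which fits the 32 mm head, so it is gripped. Pulling up.

>>> {"name": "send_rows", "arguments": {"commands": [0,0,0.02,0,0,0,1,0,0,0.02,0,0,0,1,0,0,0.02,0,0,0,1,0,0,0.01,0,0,0,1,0,0,0,0,0,0,1]}}

```text
clock: 4.85
tool_pos: [0.5287, -0.2769, 0.0837]
eef_rot: [0.529, 0.468, -0.525, 0.475]
contact_force: [1.4, -0.7, 0.0]
opening: 0.346
```

```bash
python3 look.py 8 wrist scene;python3 - <<'E'
import cv2
cv2.imwrite('pics/scene8z.png',cv2.resize(cv2.imread('pics/scene8.png')[140:280,240:420],None,fx=4.2,fy=4.2,interpolation=2))
E
```

```text
4.85 [ 0.5287 -0.2769  0.0837] [ 1.4 -0.7  0. ] 0.34626470875855775 [ 0.61  0.88 -0.35  1.77  0.52  0.57 -0.18]
[[ 0.01   0.994 -0.112]
 [-0.004 -0.112 -0.994]
 [-1.     0.01   0.003]] -6.407720794770681
wrist [313.05232871 285.91891896]
scene [363.33850131 187.58846473]
```

View pics/scene8z.png

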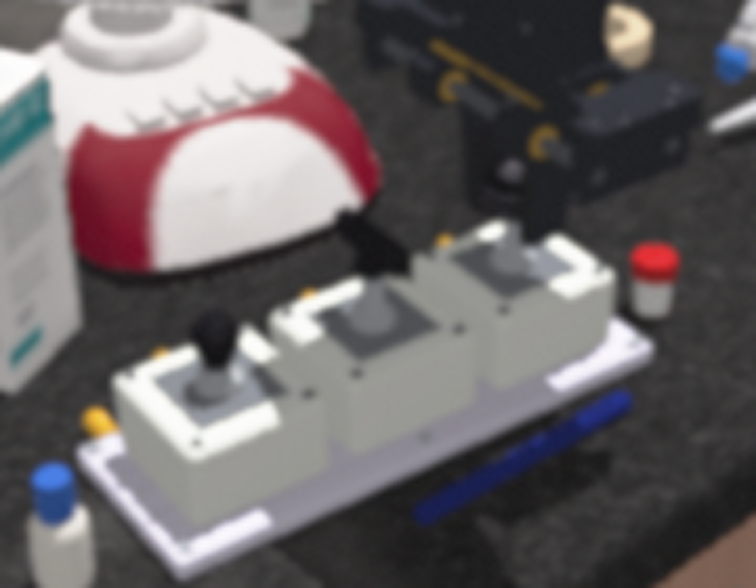

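View pics/wrist8.png

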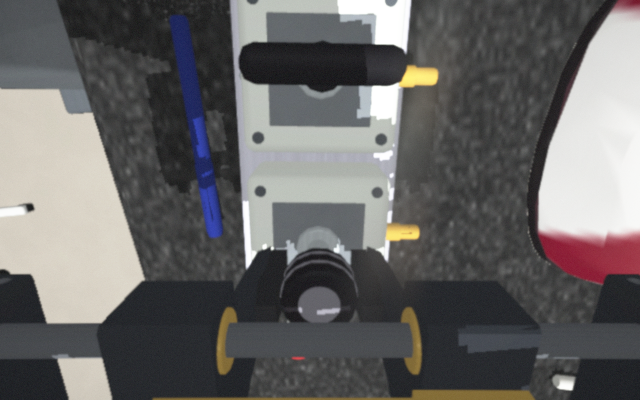

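The knob kept its place between the fingers at (320,302) while the tool rose 16.1 mm, so it came out. I'll nudge against the stop to confirm, then leave it out for two seconds.

>>> {"name": "send_rows", "arguments": {"commands": [0,0,0.008,0,0,0,1,0,0,0,0,0,0,1]}}

```text
clock: 5.15
tool_pos: [0.5287, -0.2769, 0.0836]
eef_rot: [0.529, 0.468, -0.525, 0.474]
contact_force: [1.5, -0.4, 1.3]
opening: 0.345
```

>>> {"name": "send_rows", "arguments": {"commands": [0,0,0,0,0,0,0.3,0,0,0,0,0,0,0.3,0,0,0,0,0,0,0.3,0,0,0,0,0,0,0.3,0,0,0,0,0,0,0.3,0,0,0,0,0,0,0.3,0,0,0,0,0,0,0.3,0,0,0,0,0,0,0.3,0,0,0,0,0,0,0.3,0,0,0,0,0,0,0.3]}}

```text
clock: 6.15
tool_pos: [0.5283, -0.2768, 0.0871]
eef_rot: [0.529, 0.468, -0.526, 0.475]
contact_force: [0.5, 0.0, -0.1]
opening: 0.698
```

```bash
python3 look.py 9 wrist
```

```text
6.15 [ 0.5283 -0.2768  0.0871] [ 0.5  0.  -0.1] 0.698289144871053 [ 0.61  0.88 -0.36  1.77  0.52  0.57 -0.18]
[[ 0.01   0.994 -0.111]
 [-0.005 -0.111 -0.994]
 [-1.     0.01   0.003]] -6.392371945454795
wrist [314.01120673 281.97830841]
```

View pics/wrist9.png

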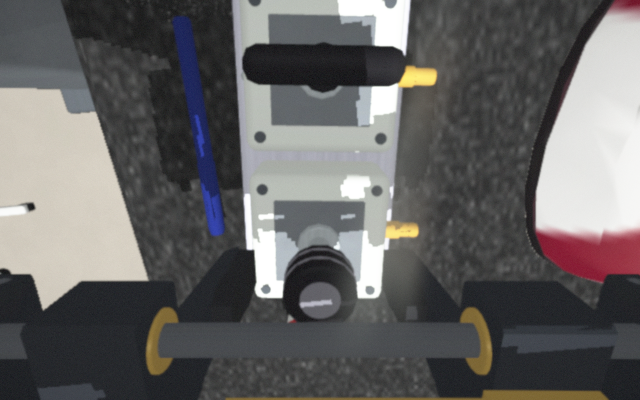

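The tool stopped at the hard stop, and after release the knob stays out: disc at (319,298), where an in-knob would show at about 282. Regripping takes the rest of the two seconds, then I push home.

>>> {"name": "send_rows", "arguments": {"commands": [0,0,0,0,0,0,1,0,0,0,0,0,0,1,0,0,0,0,0,0,1,0,0,0,0,0,0,1,0,0,0,0,0,0,1,0,0,0,0,0,0,1,0,0,0,0,0,0,1,0,0,0,0,0,0,1,0,0,0,0,0,0,1,0,0,0,0,0,0,1]}}

```text
clock: 7.2
tool_pos: [0.5287, -0.2768, 0.087]
eef_rot: [0.529, 0.468, -0.525, 0.475]
contact_force: [-0.8, -0.8, 0.0]
opening: 0.351
```

>>> {"name": "send_rows", "arguments": {"commands": [0,0,-0.02,0,0,0,1,0,0,-0.02,0,0,0,1,0,0,-0.02,0,0,0,1,0,0,-0.008,0,0,0,1,0,0,-0.008,0,0,0,1,0,0,0,0,0,0,1]}}

```text
clock: 7.8
tool_pos: [0.5287, -0.2768, 0.0711]
eef_rot: [0.528, 0.467, -0.526, 0.476]
contact_force: [1.6, 0.4, -5.5]
opening: 0.353
```

```bash
python3 look.py 10 wrist
```

```text
7.8 [ 0.5287 -0.2768  0.0711] [ 1.6  0.4 -5.5] 0.3530978197022366 [ 0.59  0.9  -0.34  1.78  0.53  0.54 -0.19]
[[ 0.011  0.994 -0.111]
 [-0.007 -0.111 -0.994]
 [-1.     0.012  0.006]] -6.39621064729725
wrist [312.97162627 302.73143519]
```

View pics/wrist10.png

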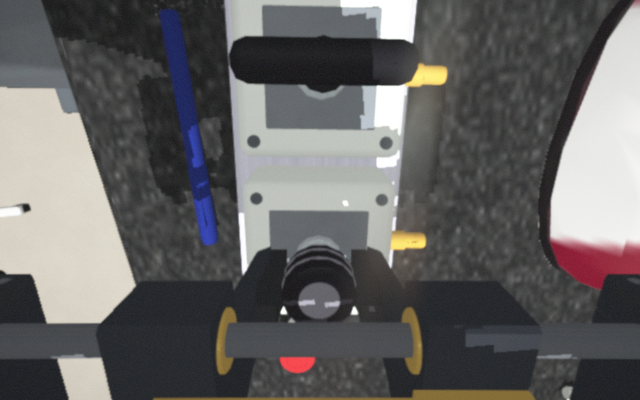

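Down 15.9 mm, and the knob is pulling the tool slightly downward, drawn by its detent. One more small push, then let go.

>>> {"name": "send_rows", "arguments": {"commands": [0,0,-0.012,0,0,0,1,0,0,-0.008,0,0,0,1,0,0,0,0,0,0,1]}}

```text
clock: 8.15
tool_pos: [0.5287, -0.2769, 0.0711]
eef_rot: [0.528, 0.466, -0.527, 0.477]
contact_force: [1.5, -0.4, -5.7]
opening: 0.355
```

>>> {"name": "send_rows", "arguments": {"commands": [0,0,0,0,0,0,0,0,0,0,0,0,0,0,0,0,0,0,0,0,0,0,0,0,0,0,0,0,0,0,0,0,0,0,0,0,0,0,0,0,0,0,0,0,0,0,0,0,0,0,0,0,0,0,0,0,0,0,0,0,0,0,0,0,0,0,0,0,0,0]}}

```text
clock: 9.15
tool_pos: [0.5284, -0.2769, 0.0688]
eef_rot: [0.528, 0.467, -0.527, 0.476]
contact_force: [-0.4, -0.5, 1.1]
opening: 0.995
```

```bash
python3 look.py 11 wrist
```

```text
9.15 [ 0.5284 -0.2769  0.0688] [-0.4 -0.5  1.1] 0.9945525002317377 [ 0.59  0.9  -0.33  1.78  0.53  0.54 -0.2 ]
[[ 0.01   0.994 -0.112]
 [-0.009 -0.112 -0.994]
 [-1.     0.011  0.008]] -6.423678708365124
wrist [313.61918282 305.99632015]
```

View pics/wrist11.png

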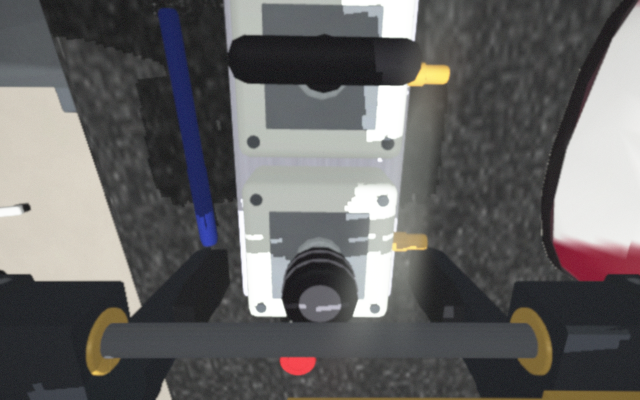

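Open and clear of the knob, whose disc at (320,302) matches the "in" position. Retreating straight up to verify.

>>> {"name": "send_rows", "arguments": {"commands": [0,0,0.08,0,0,0,0,0,0,0.12,0,0,0,0,0,0,0.12,0,0,0,0,0,0,0.12,0,0,0,0,-0.08,-0.02,0.08,0,0,0,0,-0.08,-0.05,0,0,0,0,0,-0.08,-0.08,0,0,0,0,0,-0.08,-0.08,0,0,0,0,0,0,0,0,0,0,0,0,0,0,0,0,0,0,0]}}

```text
clock: 10.2
tool_pos: [0.4457, -0.3341, 0.2048]
eef_rot: [0.527, 0.467, -0.526, 0.477]
contact_force: [-0.5, 0.5, 0.4]
opening: 0.994
```

```bash
python3 look.py 12 wrist scene top;python3 - <<'E'
import cv2,numpy as np
z=lambda f:cv2.resize(cv2.imread(f)[170:280,245:405],None,fx=3.5,fy=3.5,interpolation=2)
cv2.imwrite('pics/cmp12.png',np.hstack([z('pics/scene0.png'),z('pics/scene12.png')])[:, :1120][:, ::1] if 0 else np.vstack([z('pics/scene0.png')[:300],z('pics/scene12.png')[:300]]))
E
```

```text
10.2 [ 0.4457 -0.3341  0.2048] [-0.5  0.5  0.4] 0.9942275018251147 [ 0.84  0.67 -0.47  1.82  0.43  0.74  0.03]
[[ 0.011  0.994 -0.109]
 [-0.009 -0.109 -0.994]
 [-1.     0.012  0.008]] -6.250647323953671
wrist [417.02845785 116.30043542]
scene [363.33850131 187.58846473]
top [401.20369695 219.66088568]
```

View pics/cmp12.png

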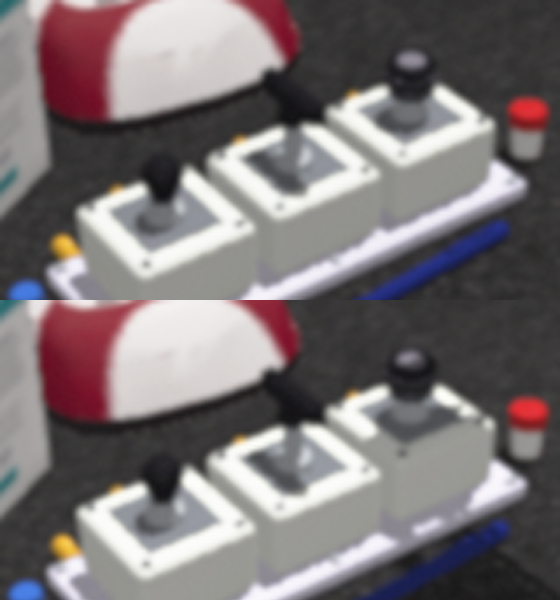

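View pics/scene12.png

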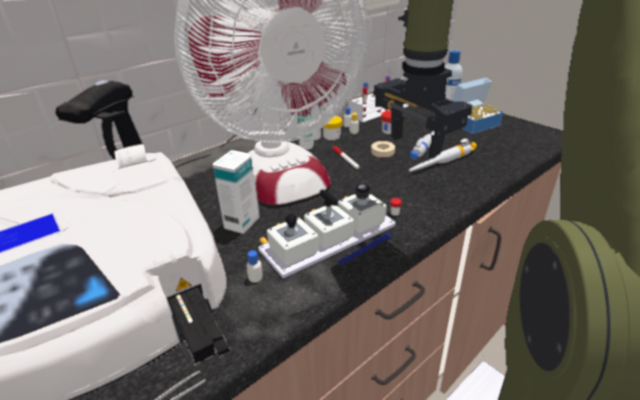

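The bar and ball look unchanged. The round knob's disc may be about 1 px (about 2 mm) higher, so I'll measure it precisely by image registration.

```bash
python3 - <<'E'
import cv2,numpy as np
from h import *
s=np.load('scene12.npz')
p=np.array([.528,-.277,.098]);print('px per 16mm',proj(s,p+[0,0,.016])-proj(s,p))
a=cv2.imread('pics/scene0.png');b=cv2.imread('pics/scene12.png')
# dark column profile
z=lambda m:cv2.resize(m[172:215,340:392],None,fx=7.5,fy=14/1,interpolation=2)
cv2.imwrite('pics/k12.png',cv2.resize(np.hstack([m[172:215,340:390] for m in (a,b)]),None,fx=8,fy=8,interpolation=2))
for m in (a,b):
    g=m[176:212,359:366].astype(float).mean(2).mean(1);print(g.round(0).astype(int).tolist())
for n,(y0,y1,x0,x1) in dict(round=(178,196,350,375),bar=(180,203,316,346),ball=(210,232,280,304)).items():
    t=a[y0:y1,x0:x1];r=cv2.matchTemplate(b[y0-8:y1+8,x0-6:x1+6],t,cv2.TM_CCOEFF_NORMED)
    _,mx,_,l=cv2.minMaxLoc(r);c=r[:,l[0]];i=l[1];f=(c[i-1]-c[i+1])/(2*(c[i-1]-2*c[i]+c[i+1]));print(n,mx,l[0]-6,i-8+f)
E
```

```text
px per 16mm [ 0.21729502 -6.36851326]
[54, 53, 52, 54, 57, 58, 57, 57, 75, 107, 132, 136, 118, 82, 47, 31, 31, 37, 37, 33, 37, 46, 63, 90, 108, 112, 113, 111, 103, 91, 90, 107, 134, 164, 198, 229]
[57, 56, 55, 56, 60, 61, 60, 60, 77, 104, 119, 108, 81, 52, 31, 24, 30, 37, 38, 34, 39, 49, 67, 94, 113, 118, 118, 116, 107, 92, 82, 81, 85, 97, 116, 134]
round 0.943407416343689 0 -0.19555266
bar 0.9998392462730408 0 0.009993714
ball 0.999740719795227 0 -0.0067437408
```

View pics/k12.png

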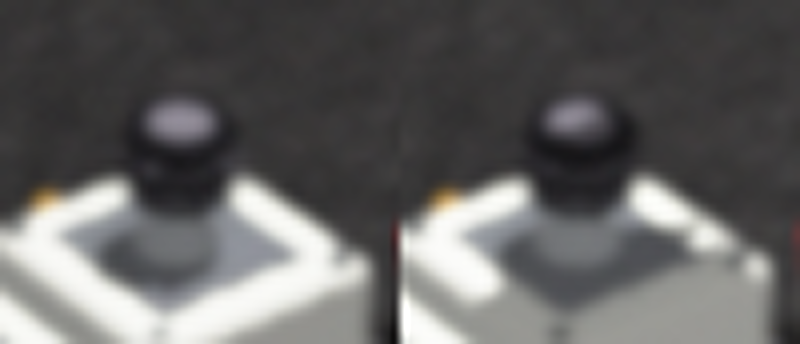

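The head's underside and rings are at the same pixel rows as at the start (shift under 0.2 px, or 0.5 mm). The different disc is only the arm's shadow. The bar and ball shifted under 0.01 px. Handing in.

```bash
python3 -c "
from plant import job
print(job.finish_job())"
```

```text
the job is handed in; nothing more can be done
None
```

I pulled the round-headed knob up to its on detent, left it out for about 2.5 s, then pushed it fully home and let go. I handed the job in at about 10 s on the robot's clock.

**Pull:** I gripped the head across the row at about (0.5285, -0.277). It rose 16.0 mm, and a further upward nudge did not move it. With the fingers opened it stayed out by itself. I then regripped it and pushed it down 15.9 mm, where a further push did not move it.

**Last checks against the starting picture:**
- **Round knob:** it is back in. The shift was under 0.2 px, or about 0.5 mm.
- **Bar and ball knobs:** neither moved; the shift was 0.01 px or less.
- **Gripper:** it was open and clear of everything, with contact force near zero.

**What disagreed:**
- The cameras differed by about 2 mm on where the knob was, so I corrected from the wrist view before gripping. The top and wrist pair alone put its top at 86 mm instead of 98 mm, while the other pairs gave about 100 mm.
- In the last scene picture the knob's top disc looked about 1 px higher. I put that down to the arm's shadow, because the head's underside and rings had not shifted.
- While I pushed the knob down, the force reading was about -5.6 N in z, a sign I did not expect. It cleared when I let go.

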